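Shut the disc case, then lift the test disc with tongs

ROBOT

A 6-joint arm with a two-finger parallel gripper is mounted at the origin on a cart in front of the work surface, level with it; the furniture and walls round the work are solid. World frame = base frame: x ahead of the robot, y to its left, z up, the work surface at z = 0. Lengths are in m, angles in rad, forces in N, time in s.
With the tool pointing down it reaches from about 0.35 to 0.85 m from the base axis. Payload 8.1 kg.
Tool frame: the origin (TCP) lies at the centre of the arm's flange, where the gripper is bolted on; the fingertips stand 186 mm ahead of it and the grasp point (between the pads) lies 167 mm ahead of it; z points along the fingers, y is the line along which they close (so a half turn about z gives the same grasp; the last joint's range is limited). The gripper opens to 93 mm and grips with 3 to 60 N. Pads are 15 mm wide; open, the fingers measure 128 mm over their backs; the gripper's body (75 mm by 188 mm) begins 65 mm behind the grasp point.
Start: joints at [1.183, 0.13, 1.488, -0, 1.523, -0.085], TCP at [0.179, 0.573, 0.405] pointing down, gripper open.
Joint ranges: [-2.96, 2.96], [-0.89, 2.26], [0.02, 2.5], [-1.34, 4.48], [0, 2.73], [-2.66, 2.66]. Speed limits (rad/s): [2.39, 2.39, 2.79, 3.14, 3.14, 3.14].

INTERFACE

Orientations are given as a rotation vector (axis times angle).
In Python, from plant import robot gives the robot as it stands.
- The arm moves only by the tool apply_moves, never from a script. Its argument "series" is a list of rows, each a list of 2 entries, a list of its own where there are three numbers: the shift along the tool's x, y, z in mm, then the turn, a rotation vector about the tool's x, y, z in rad. A call has 1 to 12 rows; each row shifts and turns the commanded pose from where the row before left it, along the tool's axes as they then stand; what a row does not reach is not made up. A row lasts 1/12 s, in which the tool goes at most 41.7 mm and 7.16 degrees, less where a joint would pass 70% of its speed; a pose out of reach is approached as far as the arm can. A call is refused whole if a number of a shift passes 41.7 or a number of a turn 0.125, either way. A call with a gripper value outside its range is refused whole. "claw" is the opening, from 0 (shut) to 1 (fully open), set as the call begins (left out, the last holds). The fingers move at their own pace and stop on an object; "newtons" is the grip in N (left out, the last holds). Time passes only in rows, so rows that do not move let the fingers close. It gives the time, the measured TCP pose, the force, the opening and the grip force at its end, in the units of the state.
- robot.read_state(): the state, without advancing time (a new reading comes with each control period).
- robot.read_camera(name): name is "scene" or "side" or "wrist"; returns (picture, depth): 480x640x3 uint8, blue, green, red; 480x640 float32, m along the optical axis (not along the pixel's ray), 0 where there is no reading.
- robot.calibration(name): a dict with "fx", "fy", "cx", "cy" (pixels), "extrinsics" (4x4, takes a point from world to camera coordinates). Camera axes: x right, y down, z forward; pixel columns grow to the right and rows downward; lengths in m; the calibration is good to about 2 mm. A picture is of the moment at which its call begins: read the wrist's pose just before it. calibration takes no time and is no camera call; for the wrist camera it gives the pose at the moment of the call.
- robot.close_job(): hands the job in; it is judged then, once.
The state is a dict: "t": time; "q": joint angles; "dq": joint speeds; "joint_torque": joint torques, N m; "tool_pos": TCP position; "orientation": TCP orientation; "force": force on the tool from outside, world axes, zero at the start; "wrist_torque": the same for the moment, N m; "opening": finger opening in m; "gripper_force": force on a finger pad.
Only numpy, scipy, OpenCV 4.12 (cv2) and the standard library are available. Lean on these libraries where they do the work, as an engineer would, in place of code of your own. Each camera call takes 0.05 s, during which the arm holds its last target. There are 200 camera calls.

TASK

The spare disc is back in its case, so first push the open lid of the white case fully shut. Then take the steel tongs off their rest, close them on the smaller of the two black test discs that sit on the metal stands, and lift it with the tongs straight off its stand, roughly level, to at least 10 cm above the worktop. Never touch a disc with the gripper's own fingers, leave the larger disc and everything else where it is, and finish while still holding the disc up still in the tongs: do not put it down or let go.

Things in the scene. Friction and masses are not known exactly. Their poses are not given: they have to be found in the camera images.
- case: white open box, 120 x 130 mm, 45 mm high, fixed to the worktop; origin at the centre of its underside, z up. Its x axis points from its front to the hinge side at the back. It holds one loose spare disc.
- case_lid (a joint): lid angle in rad: 0 shut, grows as it opens upward (start about 0.9 to 1.3). The stiff hinge stays where it is left; pushing on the lid's upper side with about 1 to 3 N at its free half moves it down.
- case_lid_hinge (a point): middle of the lid's hinge line, at the back rim of the case (60 mm behind the case's centre, 45 mm up; the line runs along the case's y axis). The lid is a plate 6 mm thick, about 120 mm from hinge to free edge, 130 mm wide, lying on the rim when shut.
- case_lid_handle (a point): tip of the small knob on the lid's upper side, on its middle line, 90 mm from the hinge and standing 35 mm off the lid's upper face; it moves with the lid. Beside it the lid is plain.
- tongs: steel tongs, 220 mm long, 15 mm high (hub 18 mm), 85 g, lying flat on the rest, arms side by side; origin under the middle between the two black grip pads. x towards the jaws, y to the left arm, z up. Pivot 100 mm behind the origin, jaw centre 85 mm ahead. Pads are 45 mm apart over their outer faces when open, 32 mm when the jaws hold the 40 mm disc. Jaws clear 62 mm when open.
- tongs_grip (a point): middle between the two grip pads (each 36 mm long, 15 mm high), at half height, 7.5 mm above the tongs' underside, 42.5 mm above the worktop at the start. Take the tongs here from above, closing along their y axis. Squeezed only to 41 mm over the pads, they are held by their spring and the jaws still clear about 56 mm.
- tongs_jaw (a point): middle between the two jaws, at half height; the centre of a held disc comes here. Each jaw is a shallow V, 14 mm high and about 27 mm long.
- tongs_left: left arm of the tongs with pad and jaw; origin on the pivot, 100 mm behind the tongs' origin. A spring holds the arms open: about 7 N on each pad starts to close them, 9 N closes them to the disc; about half of what is beyond that reaches the jaws. A grip of 20 to 40 N holds the disc well. The arms move together.
- tongs_right: right arm of the tongs with its pad and jaw; origin on the pivot, 100 mm behind the tongs' origin.
- rest: grey rest of the tongs, fixed; origin under the tongs' origin, same axes. Base plate 6 mm high, 44 mm wide; saddles 90 mm behind and 50 mm ahead of the origin, both 35 mm high, carry the tongs; the front one is 100 mm wide with a 10 mm high lug at each end. Between them fingers may reach down to the base plate. Lift the tongs straight up.
- small_disc: the black disc to lift: 40 mm diameter, 12 mm thick, 25 g or so, lying loose on its stand, its underside 30 mm above the worktop; origin at the centre of its underside, z up.
- large_disc: the other black disc on a stand: 49 mm diameter, 12 mm thick; leave alone. Origin at the centre of its underside.
- spare_disc: 49 mm black disc loose in the case; leave alone. Origin at the centre of its underside.
- stand_small: metal mushroom stand under the small disc, fixed, 30 mm high, foot 54 mm across, head 26 mm across; origin at the centre of its underside. The two stands look alike and may be either way round.
- stand_large: the same kind of stand under the large disc, fixed.
- dish: clear sample dish, 48 mm across, 17 mm high, a bystander; origin at the centre of its underside.
- dropper: white dropper bottle, 24 mm across, 70 mm high, a bystander behind the stands; origin at the centre of its underside.
- pouch: white foil sachet, 56 x 53 mm, 25 mm high, a bystander; origin at the centre of its underside.
- jar_a: white jar, 66 mm across, 125 mm high, a bystander at the back; origin at the centre of its underside.
- jar_b: white jar, 68 mm across, 137 mm high, a bystander at the back; origin at the centre of its underside.
Mind the look-alikes: they are no part of the job. Of the things shaped like the case, the white one is meant.

How it is judged:
On the way, in this order (a step that is already met when the one before it is completed fails the run):
1. the lid of the case is shut while the tongs still lie on their rest (value of joint case_lid below 0.06 rad and distance of tongs from where it was at the start of the episode below 0.02 m), for 0.2 s.
2. the tongs are lifted off their rest in the gripper (z of tongs in the frame of rest above 0.05 m and contact force between the fingers and tongs above 1 N), for 0.2 s.
3. both jaws of the tongs press on the small disc at its stand, up at the height of the stand's head or above (contact force between each of tongs_left, tongs_right and small_disc above 0.5 N and horizontal distance between small_disc and stand_small below 0.04 m and height (world z) of small_disc above 0.024 m), for 0.1 s.
At the end, for the whole second after the job is handed in: Lid under 0.08 rad; small disc at rest, squeezed by both jaws (over 0.5 N each), underside over 95 mm above the worktop, tilted under 0.5 rad; gripper holds the tongs; tongs and disc touch no rest, stand, case or jar; large disc on its stand within 20 mm (value of joint case_lid below 0.08 rad and height (world z) of small_disc above 0.095 m and contact force between each of tongs_left, tongs_right and small_disc above 0.5 N and contact force between the fingers and tongs above 1 N and angle between small_disc's own z axis and vertical below 0.5 rad and linear speed of small_disc below 0.05 m/s and contact force between tongs and rest below 0.05 N and contact force between each of tongs, small_disc and case below 0.05 N and contact force between tongs and stand_small below 0.05 N and contact force between tongs and stand_large below 0.05 N and contact force between each of tongs, small_disc and jar_a below 0.05 N and contact force between each of tongs, small_disc and jar_b below 0.05 N and horizontal distance between large_disc and stand_large below 0.02 m and height (world z) of large_disc above 0.025 m); the arm keeps its last pose, push and grip.
It fails at once if a gripper finger touches a disc (contact force between the fingers and small_disc above 0.3 N or contact force between the fingers and large_disc above 0.3 N or contact force between the fingers and spare_disc above 0.3 N).
It fails at once if the large disc or a bystander is shifted by more than 25 mm (distance of any of large_disc, dish, dropper, pouch, jar_a, jar_b from where it was at the start of the episode above 0.025 m).
It also fails if it takes over 56 s, if anything falls off the work surface, if the arm or the gripper's body presses on something with over 40 N, if the wrist force passes 120 N, or if a joint passes its speed limit or range.

## Working session

There is one attempt and no reset: what is moved stays moved. The work goes in short steps, Python scripts to look and compute and a tool call to move; the robot and the scene stay as the last step left them, time stands still between calls to the robot, and variables do not carry over. Pictures are saved under pics/ and viewed, at most 10 in all, crops included, and the job is handed in when it is done.

Besides the shell and the picture viewer there is one more tool, called after "Request:" as name(argument=value, ...) on one line, values as JSON. apply_moves: Moves the arm, as the interface text tells. Its arguments: {"type":"object","properties":{"series":{"type":"array"},"claw":{"type":"number"},"newtons":{"type":"number"}},"required":["series"]}

```bash
mkdir -p pics; ls
cat > h.py <<'E'
import numpy as np, cv2
from plant import robot
from scipy.spatial.transform import Rotation as R
def grab(n):
    c=robot.calibration(n); p,d=robot.read_camera(n); np.savez(f'{n}.npz',p=p,d=d,E=c['extrinsics'],k=[c['fx'],c['fy'],c['cx'],c['cy']]); return p,d
def load(n):
    z=np.load(f'{n}.npz'); return z['p'],z['d'],z['E'],z['k']
def pts(n):
    p,d,E,k=load(n); v,u=np.mgrid[:480,:640]
    c=np.stack([(u-k[2])/k[0]*d,(v-k[3])/k[1]*d,d,np.ones_like(d)],-1)
    w=(c@np.linalg.inv(E).T)[...,:3]; w[d==0]=np.nan; return w
def ray(n,u,v,z):
    p,d,E,k=load(n); I=np.linalg.inv(E); r=I[:3,:3]@[(u-k[2])/k[0],(v-k[3])/k[1],1]; o=I[:3,3]; return o+r*(z-o[2])/r[2]
E
python3 - <<'E'
from h import *
for n in('scene','side'):
    p,d=grab(n); cv2.imwrite(f'pics/{n}0.png',p); c=np.linalg.inv(robot.calibration(n)['extrinsics']); print(n,c[:3,3],c[:3,2],(d>0).mean())
s=robot.read_state(); print(s['tool_pos'],s['orientation'],s['opening'],s['t'],R.from_rotvec(s['orientation']).as_matrix().round(3))
E
```

```text
pics
scene [-0.13309563 -0.32856983  0.75071134] [ 0.6782213   0.30375806 -0.66913894] 0.9958365885416667
side [0.4871401  1.14292132 1.08515579] [ 0.0276346  -0.75559126 -0.65446022] 0.9960709635416667
[0.17881094 0.57252668 0.40380923] [-4.73669994e-01 -3.10529962e+00  2.50475331e-03] 0.09268075296995787 0.1 [[-0.955  0.298 -0.001]
 [ 0.298  0.955 -0.002]
 [ 0.    -0.002 -1.   ]]
```

View pics/scene0.png

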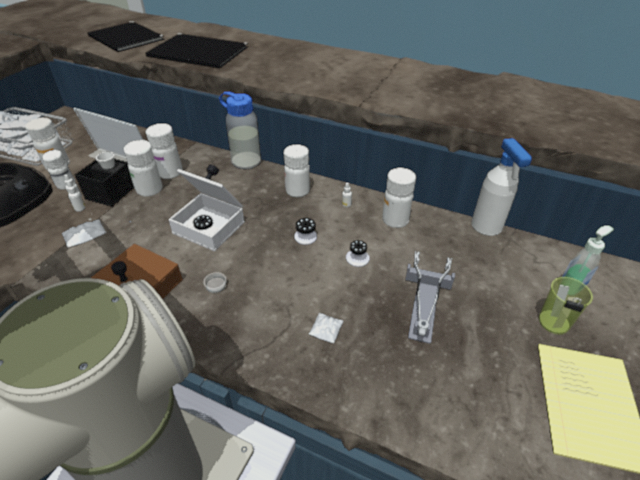

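View pics/side0.png

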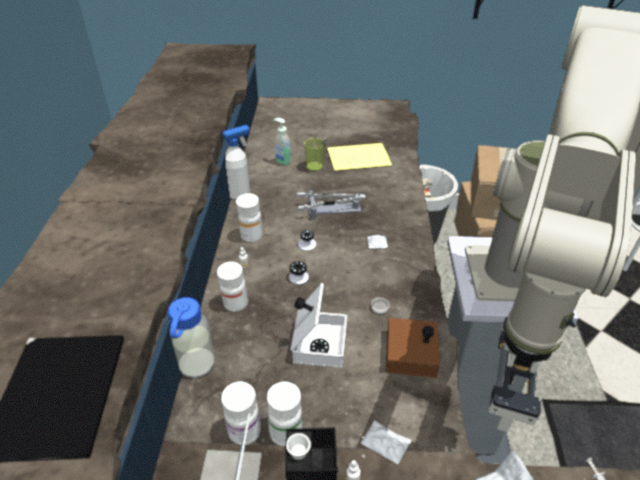

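Scene: the white case is at (207,220) with its lid leaning back. The discs are at (306,225) and (358,247), and the tongs at (427,295) with jaws facing away. Side: the case is at (320,338), the discs at (298,268) and (307,238), and the tongs at (335,203).

Run:
```python
from h import *
np.set_printoptions(precision=4,suppress=True)
def reg(n,b):
    m=np.zeros((480,640),bool); m[b[1]:b[3],b[0]:b[2]]=1; return m
for n,boxes in(('scene',{'A':(290,212,322,240),'B':(344,236,374,262)}),('side',{'A':(285,255,313,280),'B':(297,227,320,247)})):
    p=load(n)[0]; w=pts(n)
    for k,b in boxes.items():
        m=reg(n,b)&(w[...,2]>.034)&(w[...,2]<.052); q=w[m]
        c,r=cv2.minEnclosingCircle(q[:,:2].astype(np.float32)); 
        print(n,k,m.sum(),np.median(q,0),'circ',c,r, 'pct ext',np.ptp(q,axis=0))
for n,b in(('scene',(400,245,462,345)),('side',(290,185,372,222))):
    w=pts(n); m=reg(n,b)&(w[...,2]>.036)&(w[...,2]<.07); q=w[m]
    bx=cv2.minAreaRect(q[:,:2].astype(np.float32)); mu=q.mean(0); print(n,'tongs',m.sum(),bx,mu,np.percentile(q,[1,99],axis=0))
    U,S,V=np.linalg.svd(q[:,:2]-mu[:2],full_matrices=False); t=(q[:,:2]-mu[:2])@V.T
    print('axis',V[0],np.degrees(np.arctan2(V[0][1],V[0][0])),t.min(0),t.max(0))
for n,b in(('scene',(165,165,250,250)),('side',(285,280,352,368))):
    p=load(n)[0];w=pts(n); r=reg(n,b)
    m=r&(w[...,2]>.037)&(w[...,2]<.050); q=w[m]; print(n,'rim',m.sum(),cv2.minAreaRect(q[:,:2].astype(np.float32)))
    m=r&(w[...,2]>.06)&(w[...,2]<.2); q=w[m]; print('lid',np.percentile(q,[1,50,99],axis=0))
```

```text
scene A 256 [0.5911 0.0399 0.0408] circ (0.5946186780929565, 0.04151741415262222) 0.025447500869631767 pct ext [0.0487 0.0476 0.0102]
scene B 206 [ 0.5759 -0.1012  0.0409] circ (0.5780872106552124, -0.09977789968252182) 0.021649055182933807 pct ext [0.0425 0.0404 0.0109]
side A 195 [0.5967 0.0463 0.0406] circ (0.5981230139732361, 0.04543660208582878) 0.02786809764802456 pct ext [0.0477 0.054  0.0138]
side B 117 [ 0.5802 -0.0942  0.0408] circ (0.583904504776001, -0.09516209363937378) 0.023878229781985283 pct ext [0.0388 0.0471 0.0128]
scene tongs 559 ((0.511413037776947, -0.28084295988082886), (0.21888205409049988, 0.09913400560617447), 10.941995620727539) [ 0.5096 -0.2785  0.0453] [[ 0.4038 -0.3176  0.0361]
 [ 0.6174 -0.2228  0.0535]]
axis [-0.99   -0.1413] -171.87421449613416 [-0.1127 -0.0498] [0.1081 0.0494]
side tongs 465 ((0.5188002586364746, -0.25881344079971313), (0.10564560443162918, 0.21666452288627625), 83.73829650878906) [ 0.5211 -0.2727  0.0433] [[ 0.4098 -0.312   0.0362]
 [ 0.6204 -0.2182  0.053 ]]
axis [-0.9857 -0.1684] -170.30287455415638 [-0.1012 -0.0551] [0.1175 0.0531]
scene rim 541 ((0.549806535243988, 0.3583742380142212), (0.3324945271015167, 0.1479194462299347), 72.55907440185547)
lid [[0.5199 0.2079 0.0612]
 [0.5482 0.2672 0.1266]
 [0.5755 0.3353 0.1558]]
side rim 308 ((0.5262541770935059, 0.2776796817779541), (0.13504984974861145, 0.1253359019756317), 87.1268081665039)
lid [[0.5234 0.2155 0.0606]
 [0.5548 0.2835 0.1244]
 [0.5839 0.3412 0.1563]]
```

```bash
cat >> h.py <<'E'
def plan(tgt,yaw=None,step=36.):
    """TCP target (world), yaw= world angle of tool y; tool down. prints rows"""
    s=robot.read_state(); M=R.from_rotvec(s['orientation']).as_matrix(); p=np.array(s['tool_pos'])
    a=np.arctan2(M[1,1],M[0,1]); dy=0 if yaw is None else (yaw-a+np.pi/2)%np.pi-np.pi/2
    d=M.T@(np.array(tgt)-p)*1000
    y=np.array([M[0,1],M[1,1]]); fix=R.from_matrix(M).inv()*R.from_matrix(np.array([[y[1],y[0],0],[-y[0],y[1],0],[0,0,-1]]).T)
    print('t',s['t'],'pos',p.round(4),'tooly deg',np.degrees(a).round(2),'tilt fix',fix.as_rotvec().round(3),'shift mm',d.round(1),'turn z',round(-dy,3),'F',np.round(s['force'],1),'op',round(s['opening'],4),'g',round(s['gripper_force'],1))
E
python3 - <<'E'
from h import *
np.set_printoptions(precision=4,suppress=True)
for n,b in(('scene',(180,172,243,212)),('side',(292,286,326,336))):
    p=load(n)[0].astype(int);w=pts(n); m=np.zeros((480,640),bool); m[b[1]:b[3],b[0]:b[2]]=1
    m&=(w[...,2]>.07)&(w[...,2]<.16)&(p.min(-1)>100)&(w[...,0]<.62)&(w[...,1]<.36)
    q=w[m]
    for _ in range(4):
        c=np.median(q,0); V=np.linalg.svd(q-c,full_matrices=False)[2][2]; e=(q-c)@V; q=q[abs(e)<max(.003,2*e.std())]
    c=q.mean(0); V*=np.sign(V[2]); print(n,len(q),c,V,'ang',np.arctan2(np.hypot(*V[:2]),V[2]),'yaw',np.degrees(np.arctan2(V[1],V[0])),'x at z.045',c[0]+(c[2]-.045)*V[2]/V[0], q.min(0),q.max(0))
plan((.575,.24,.386),np.pi/2)
E
```

```text
scene 458 [0.5411 0.2637 0.1169] [ 0.8675 -0.0494  0.495 ] ang 1.0529193556399545 yaw -3.260532594286861 x at z.045 0.5822048889927967 [0.5188 0.2067 0.0704] [0.573  0.3374 0.1537]
side 629 [0.5484 0.2818 0.1182] [ 0.8572 -0.0533  0.5122] ang 1.0330634536183485 yaw -3.561268280171054 x at z.045 0.5921147360474042 [0.5218 0.2116 0.07  ] [0.5781 0.3444 0.155 ]Traceback (most recent call last):
  File "<stdin>", line 10, in <module>
  File "h.py", line 19, in plan
    y=np.array([M[0,1],M[1,1]]); fix=R.from_matrix(M).inv()*R.from_matrix(np.array([[y[1],y[0],0],[-y[0],y[1],0],[0,0,-1]]).T)
                                                            ~~~~~~~~~~~~~^^^^^^^^^^^^^^^^^^^^^^^^^^^^^^^^^^^^^^^^^^^^^^^^^^^^^
  File "scipy/spatial/transform/_rotation.pyx", line 1143, in scipy.spatial.transform._rotation.Rotation.from_matrix
ValueError: Non-positive determinant (left-handed or null coordinate frame) in rotation matrix 0: [[ 0.9545 -0.2981  0.    ]
 [ 0.2981  0.9545  0.    ]
 [ 0.      0.     -1.    ]].
```

```bash
sed -i 's/\[\[y\[1\],y\[0\],0\],\[-y\[0\],y\[1\],0\]/[[-y[1],y[0],0],[y[0],y[1],0]/' h.py
python3 - <<'E'
from h import *
plan((.575,.237,.39),np.radians(86.6))
E
```

```text
t 0.1 pos [0.1788 0.5725 0.4038] tooly deg 72.65 tilt fix [-0.002 -0.    -0.   ] shift mm [-478.2 -202.1   14.1] turn z -0.243 F [ 0.2  0.6 -0.4] op 0.0927 g 0.0
```

Request:
apply_moves(series=[[[-36,-15.5,1.2],[0,0,0]],[[-36,-15.5,1.2],[0,0,0]],[[-36,-15.5,1.2],[0,0,0]],[[-36,-15.5,1.2],[0,0,0]],[[-36,-15.5,1.2],[0,0,0]],[[-36,-15.5,1.2],[0,0,0]],[[-36,-15.5,1.2],[0,0,0]],[[-36,-15.5,1.2],[0,0,0]],[[-36,-15.5,1.2],[0,0,0]],[[-36,-15.5,1.2],[0,0,0]],[[0,0,0],[0,0,-0.122]],[[0,0,0],[0,0,-0.122]]], claw=0)

```text
t: 1.1
tool_pos: [0.4779, 0.3152, 0.3919]
orientation: [-0.091, -3.139, 0.002]
force: [-0.0, -0.3, -0.0]
opening: 0.0174
gripper_force: 0.0
```

Run:
```python
from h import *
plan((.575,.237,.39),np.radians(86.6))
p,d=grab('wrist'); cv2.imwrite('pics/w1.png',p)
plan((.575,.237,.39),np.radians(86.6))
```

```text
t 1.1 pos [0.4779 0.3152 0.3919] tooly deg 86.69 tilt fix [-0.001 -0.001 -0.   ] shift mm [-101.4  -72.5    1.8] turn z 0.002 F [-0.  -0.3 -0. ] op 0.0174 g 0.0
t 1.15 pos [0.4772 0.3161 0.392 ] tooly deg 87.35 tilt fix [-0.001 -0.001 -0.   ] shift mm [-101.3  -74.5    1.9] turn z 0.013 F [0.5 0.2 0.3] op 0.0133 g 0.0
```

View pics/w1.png

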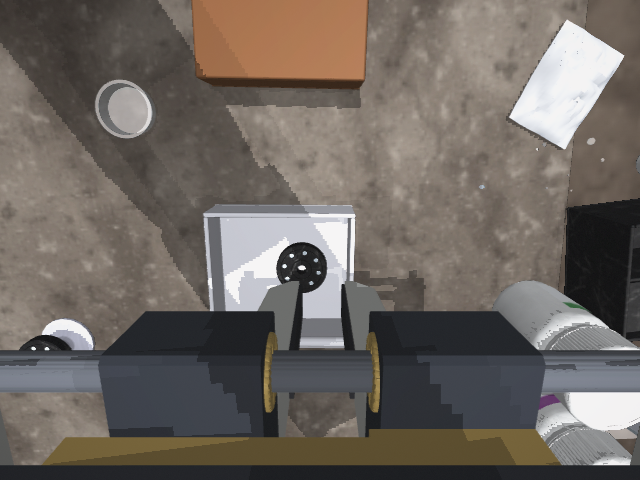

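The wrist view from above shows the case interior with the spare disc at (302,267) and the fingers at the bottom pointing at the rear of the case. Image up is towards the robot. Next I go behind the lid, beside the knob, and start pushing.

Request:
apply_moves(series=[[[-34,-25,1],[0,0,0]],[[-34,-25,1],[0,0,0]],[[-34,-25,0],[0,0,0]],[[0,0,27],[0,0,0]],[[7,0,27],[0,0,0]],[[10,0,5],[0,0,0]],[[8,0,6],[0,0,0]],[[8,0,8],[0,0,0]],[[8,0,9],[0,0,0]],[[8,0,10],[0,0,0]],[[8,0,11],[0,0,0]],[[8,0,12],[0,0,0]]], claw=0)

```text
t: 2.15
tool_pos: [0.5071, 0.2418, 0.2756]
orientation: [0.096, 3.139, 0.001]
force: [1.4, 0.7, 1.0]
opening: 0.0005
gripper_force: 0.5
```

Run:
```python
from h import *
plan((.485,.239,.245),np.radians(86.6))
p,d=grab('side'); cv2.imwrite('pics/s1.png',cv2.resize(p[230:400,230:440],None,fx=3,fy=3))
```

```text
t 2.15 pos [0.5071 0.2418 0.2756] tooly deg 86.49 tilt fix [ 0.     0.001 -0.   ] shift mm [21.9 -4.2 30.6] turn z -0.002 F [1.4 0.7 1. ] op 0.0005 g 0.5
```

View pics/s1.png

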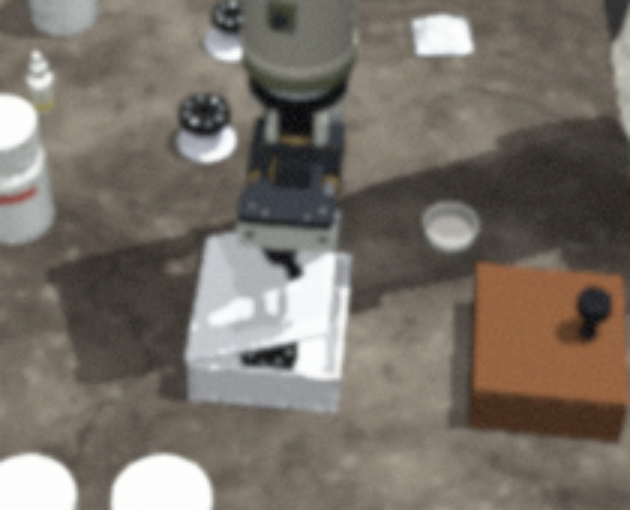

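The lid has come down part way, with the fingers pushing beside the knob. I keep pushing down.

Request:
apply_moves(series=[[[6,0,7],[0,0,0]],[[6,0,7],[0,0,0]],[[4,0,7],[0,0,0]],[[2,0,6],[0,0,0]],[[0,0,4],[0,0,0]],[[0,0,2],[0,0,0]],[[0,0,0],[0,0,0]]])

```text
t: 2.78
tool_pos: [0.4895, 0.2424, 0.2421]
orientation: [-0.093, -3.139, 0.001]
force: [0.7, -0.6, 0.1]
opening: 0.0007
gripper_force: 0.0
```

Run:
```python
from h import *
plan((.485,.239,.237),np.radians(86.6))
```

```text
t 2.7833 pos [0.4895 0.2424 0.2421] tooly deg 86.62 tilt fix [-0.    -0.001 -0.   ] shift mm [ 4.3 -3.6  5.2] turn z 0.0 F [ 0.7 -0.6  0.1] op 0.0007 g 0.0
```

Request:
apply_moves(series=[[[0,0,2],[0,0,0]],[[0,0,2],[0,0,0]],[[0,0,1.5],[0,0,0]],[[0,0,0],[0,0,0]]])

```text
t: 3.12
tool_pos: [0.4899, 0.2425, 0.2379]
orientation: [0.093, 3.14, 0.0]
force: [-1.5, -0.9, 4.6]
opening: 0.0007
gripper_force: 1.8
```

Request:
apply_moves(series=[[[0,0,1],[0,0,0]],[[0,0,0.5],[0,0,0]],[[0,0,0],[0,0,0]]])

```text
t: 3.37
tool_pos: [0.49, 0.2426, 0.2377]
orientation: [0.092, 3.14, 0.0]
force: [-7.1, -3.8, 16.5]
opening: 0.0005
gripper_force: 8.0
```

Request:
apply_moves(series=[[[0,0,-20],[0,0,0]],[[0,0,-40],[0,0,0]],[[0,0,-40],[0,0,0]],[[0,0,-40],[0,0,0]],[[0,0,-25],[0,0,0.12]],[[0,0,0],[0,0,0.12]],[[0,0,0],[0,0,0.12]],[[0,0,0],[0,0,0.12]],[[0,0,0],[0,0,0.12]],[[0,0,0],[0,0,0.12]],[[0,0,0],[0,0,0.12]],[[0,0,0],[0,0,0.12]]], claw=1)

```text
t: 4.37
tool_pos: [0.4897, 0.2424, 0.4008]
orientation: [1.54, 2.738, 0.0]
force: [-0.0, 0.3, 0.3]
opening: 0.0761
gripper_force: 0.0
```

Request:
apply_moves(series=[[[0,0,0],[0,0,0.12]],[[0,0,0],[0,0,0.12]],[[0,0,0],[0,0,0.12]],[[0,0,0],[0,0,0.12]],[[0,0,0],[0,0,0.12]],[[0,0,0],[0,0,0.12]],[[0,0,0],[0,0,0.12]],[[0,0,0],[0,0,0.12]],[[0,0,0],[0,0,0.12]],[[0,0,0],[0,0,0.12]],[[0,0,0],[0,0,0.12]],[[0,0,0],[0,0,0.12]]])

```text
t: 5.37
tool_pos: [0.4897, 0.2425, 0.4007]
orientation: [2.963, 1.043, 0.0]
force: [0.3, 0.6, -1.1]
opening: 0.093
gripper_force: 0.0
```

Run:
```python
from h import *
plan((.41,-.29,.40),np.radians(-81))
c=robot.calibration('wrist'); E=np.linalg.inv(c['extrinsics']); s=robot.read_state(); M=R.from_rotvec(s['orientation']).as_matrix()
print('cam in tool',(M.T@(E[:3,3]-s['tool_pos'])).round(4),(M.T@E[:3,2]).round(3),c['fx'],c['cx'],c['cy'],s['q'])
p,d=grab('side'); w=pts('side'); m=np.zeros((480,640),bool); m[290:370,285:355]=1; m&=(w[...,2]>.02)&(p.min(-1)>110)
q=w[m]; print(np.percentile(q,[2,50,98],axis=0).round(3))
q=q[q[:,2]>.046];c=q.mean(0); V=np.linalg.svd(q-c,full_matrices=False)[2][2]; print(c,V,len(q))
```

```text
t 5.3667 pos [0.4897 0.2425 0.4007] tooly deg -51.22 tilt fix [ 0. -0.  0.] shift mm [-395.6  365.2    0.7] turn z 0.52 F [ 0.3  0.6 -1.1] op 0.093 g 0.0
cam in tool [0.0724 0.0006 0.0207] [-0.258 -0.001  0.966] 390.95996615245537 321.408764853341 242.49997186193468 [ 3.65920608e-01 -1.26001627e-02  1.64415981e+00 -4.09383907e-05
  1.50990454e+00  1.25992192e+00]
[[0.466 0.216 0.023]
 [0.527 0.297 0.05 ]
 [0.583 0.345 0.056]]
[0.52594966 0.28371882 0.05144289] [-0.01324254 -0.00340246 -0.99990652] 1941
```

Request:
apply_moves(series=[[[-27,27,0],[0,0,0]],[[-27,27,0],[0,0,0]],[[-27,27,0],[0,0,0]],[[-27,27,0],[0,0,0]],[[-27,27,0],[0,0,0]],[[-27,27,0],[0,0,0]],[[-27,27,0],[0,0,0]],[[-27,27,0],[0,0,0]],[[-27,27,0],[0,0,0]],[[-27,27,0],[0,0,0]],[[-27,27,0],[0,0,0]],[[-27,27,0],[0,0,0]]])

```text
t: 6.42
tool_pos: [0.442, -0.2152, 0.401]
orientation: [2.958, 1.056, 0.001]
force: [0.2, -0.2, -0.2]
opening: 0.0931
gripper_force: 0.0
```

Request:
apply_moves(series=[[[-28,27,0],[0,0,0]],[[-28,27,0],[0,0,0]],[[0,0,0],[0,0,0.12]],[[0,0,0],[0,0,0.12]],[[0,0,0],[0,0,0.12]],[[0,0,0],[0,0,0.12]],[[0,0,0],[0,0,0.05]],[[0,0,0],[0,0,0]],[[0,0,0],[0,0,0]]])

```text
t: 7.17
tool_pos: [0.4333, -0.2906, 0.4007]
orientation: [3.132, 0.246, 0.0]
force: [-0.1, -0.5, 0.6]
opening: 0.0927
gripper_force: 0.0
```

Run:
```python
from h import *
p,d=grab('wrist'); cv2.imwrite('pics/w2.png',p); plan((.51,-.28,.3),np.radians(-81))
w=pts('wrist'); print(((w[...,2]>.036)&(w[...,2]<.06)).sum())
```

```text
t 7.2167 pos [ 0.4333 -0.2906  0.4008] tooly deg -81.03 tilt fix [ 0. -0.  0.] shift mm [ 77.4   1.5 100.8] turn z -0.001 F [0.  0.  0.2] op 0.0932 g 0.0
5661
```

View pics/w2.png

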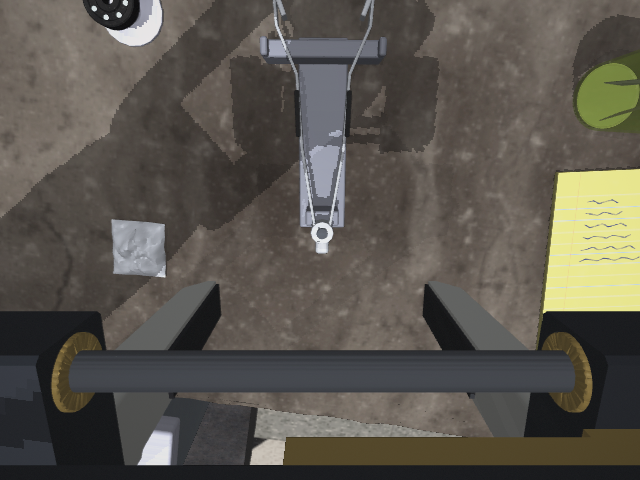

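The wrist view shows the tongs hub (pivot) at (321,232), black grip pads at (298,113) and (348,113), and the jaws at the top edge near x=322.

Run:
```python
from h import *
np.set_printoptions(precision=4,suppress=True)
p=load('wrist')[0]; 
L=[]
for x0 in(290,340):
    m=np.zeros((480,640),np.uint8); m[82:145,x0:x0+18]=(p[82:145,x0:x0+18].max(-1)<45)*255
    n,l,st,c=cv2.connectedComponentsWithStats(m); i=1+st[1:,4].argmax(); print(st[i],c[i])
    L.append(ray('wrist',*c[i],.0455))
mid=(L[0]+L[1])/2; h=ray('wrist',321.5,232,.053); print('pads',L,'mid',mid,'sep',np.linalg.norm(L[0]-L[1]))
w=pts('wrist'); q=w[215:255,305:340].reshape(-1,3); q=q[(q[:,2]>.045)&(q[:,2]<.07)]; print('hub ray',h,'cloud',np.median(q,0),'zmax',np.percentile(q[:,2],90))
a=mid-h; print('dist',np.hypot(*a[:2]),'yaw',np.degrees(np.arctan2(a[1],a[0])))
e=L[0]-L[1]; print('yaw by pads',np.degrees(np.arctan2(e[1],e[0]))-90)
print([ray('wrist',u,v,.05) for u,v in((281,13),(366,13))])
plan((*mid[:2],.30))
```

```text
[294  90   6  47 197] [296.6041 112.4467]
[345  91   7  46 207] [348.0242 113.2271]
pads [array([ 0.5214, -0.2558,  0.0455]), array([ 0.5274, -0.2972,  0.0455])] mid [ 0.5244 -0.2765  0.0455] sep 0.04184810822925206
hub ray [ 0.4276 -0.2912  0.053 ] cloud [ 0.4258 -0.2922  0.0492] zmax 0.05236766052550265
dist 0.09787584367074915 yaw 8.631336980555522
yaw by pads 8.18238490866625
[array([ 0.5901, -0.2344,  0.05  ]), array([ 0.6001, -0.2979,  0.05  ])]
t 7.2167 pos [ 0.4333 -0.2906  0.4008] tooly deg -81.03 tilt fix [ 0. -0.  0.] shift mm [ 92.2   0.3 100.8] turn z 0 F [0.  0.  0.2] op 0.0932 g 0.0
```

Request:
apply_moves(series=[[[31,0,0],[0,0,0]],[[31,0,0],[0,0,0]],[[31,0,0],[0,0,0]],[[0,0,30],[0,0,0]],[[0,0,30],[0,0,0]],[[0,0,30],[0,0,0]],[[0,0,30],[0,0,0]],[[0,0,30],[0,0,0]],[[0,0,25],[0,0,0]],[[0,0,16],[0,0,0]],[[0,0,0],[0,0,0]],[[0,0,0],[0,0,0]]])

```text
t: 8.22
tool_pos: [0.5248, -0.2761, 0.2089]
orientation: [-3.131, -0.243, 0.003]
force: [1.3, 0.3, 1.0]
opening: 0.0929
gripper_force: 0.0
```

Request:
apply_moves(series=[[[0,0,0],[0,0,0]],[[0,0,0],[0,0,0]],[[0,0,0],[0,0,0]],[[0,0,0],[0,0,0]],[[0,0,0],[0,0,0]],[[0,0,0],[0,0,0]],[[0,0,0],[0,0,0]],[[0,0,0],[0,0,0]],[[0,0,0],[0,0,0]],[[0,0,0],[0,0,0]]], claw=0.44, newtons=20)

```text
t: 9.05
tool_pos: [0.5253, -0.2764, 0.2098]
orientation: [3.132, 0.24, 0.0]
force: [0.4, -1.7, 0.9]
opening: 0.0415
gripper_force: 7.3
```

Run:
```python
from h import *
p,d=grab('wrist'); cv2.imwrite('pics/w3.png',p); plan((.5255,-.2765,.2095))
```

```text
t 9.1 pos [ 0.5253 -0.2764  0.2099] tooly deg -81.25 tilt fix [ 0. -0.  0.] shift mm [0.2 0.1 0.4] turn z 0 F [ 0.6 -0.  -0.5] op 0.0412 g 7.3
```

View pics/w3.png

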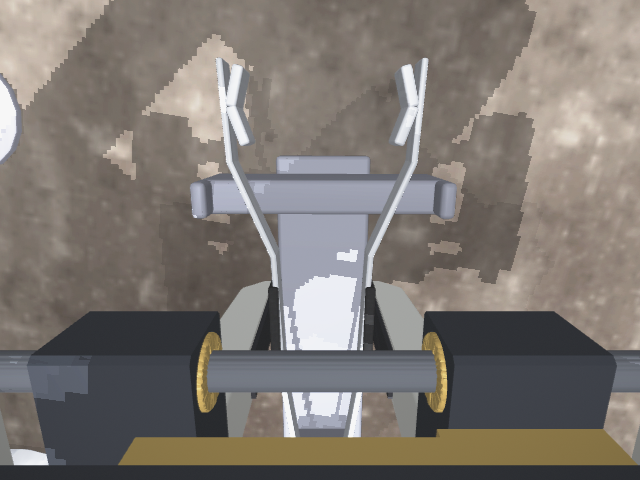

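The wrist view shows the fingers closed on both pads. The open jaws are ahead, with V bottoms near (231,104) and (412,104). I lift next and locate the bystanders and disc relative to the tongs.

Request:
apply_moves(series=[[[0,0,-10],[0,0,0]],[[0,0,-20],[0,0,0]],[[0,0,-30],[0,0,0]],[[0,0,-30],[0,0,0]],[[0,0,-20],[0,0,0]],[[0,0,0],[0,0,0]],[[0,0,0],[0,0,0]],[[0,0,0],[0,0,0]]])

```text
t: 9.77
tool_pos: [0.5248, -0.2761, 0.3188]
orientation: [-3.132, -0.24, 0.002]
force: [0.1, 0.6, -1.9]
opening: 0.0415
gripper_force: 7.0
```

Run:
```python
from h import *
np.set_printoptions(precision=4,suppress=True)
plan((.496,-.112,.31),np.radians(-80))
s=robot.read_state(); M=R.from_rotvec(s['orientation']).as_matrix(); 
p,d=grab('wrist'); w=pts('wrist'); t=(w-s['tool_pos'])@M*1000
for b in((218,60,247,145),(395,60,425,145)):
    q=t[b[1]:b[3],b[0]:b[2]].reshape(-1,3); q=q[q[:,2]<185]; print('jaw tool mm',len(q),np.percentile(q,[2,50,98],axis=0).round(1))
w=pts('scene')
z=np.load('side.npz') 
for n,b in(('pouch',(305,310,347,345)),('dish',(200,268,230,295)),('drop',(338,180,356,212)),('jarb',(380,165,418,228)),('jara',(280,143,314,198))):
    q=w[b[1]:b[3],b[0]:b[2]].reshape(-1,3); q=q[q[:,2]>.009]; print(n,np.percentile(q,[3,50,97],axis=0).round(3).tolist())
```

```text
t 9.7667 pos [ 0.5248 -0.2761  0.3188] tooly deg -81.24 tilt fix [-0.001  0.001  0.   ] shift mm [  -3.5 -166.6    9. ] turn z -0.022 F [ 0.1  0.6 -1.9] op 0.0415 g 7.0
jaw tool mm 2042 [[ 71.  -35.1 161.7]
 [ 85.1 -30.8 163.6]
 [ 97.2 -26.9 173.7]]
jaw tool mm 2109 [[ 70.8  26.3 161.8]
 [ 84.8  30.2 163.7]
 [ 97.   34.7 174.2]]
pouch [[0.343, -0.138, 0.009], [0.363, -0.118, 0.015], [0.387, -0.095, 0.023]]
dish [[0.348, 0.127, 0.009], [0.372, 0.15, 0.015], [0.393, 0.172, 0.018]]
drop [[0.742, -0.012, 0.01], [0.749, -0.002, 0.035], [0.848, 0.011, 0.066]]
jarb [[0.719, -0.168, 0.014], [0.734, -0.139, 0.084], [0.853, -0.064, 0.137]]
jara [[0.725, 0.115, 0.013], [0.742, 0.142, 0.076], [0.853, 0.242, 0.125]]
```

Request:
apply_moves(series=[[[0,-10,0],[0,0,0]],[[0,-18,0],[0,0,0]],[[0,-22,0],[0,0,0]],[[0,-22,0],[0,0,0]],[[0,-22,0],[0,0,0]],[[0,-22,0],[0,0,-0.05]],[[0,-18,0],[0,0,-0.05]],[[0,-10,0],[0,0,-0.06]],[[0,0,0],[0,0,-0.06]],[[0,0,0],[0,0,-0.06]],[[0,0,0],[0,0,0]],[[0,0,0],[0,0,0]]])

```text
t: 10.82
tool_pos: [0.5009, -0.1338, 0.3186]
orientation: [-3.068, -0.672, 0.003]
force: [0.1, 0.5, -1.6]
opening: 0.0414
gripper_force: 7.0
```

```bash
cat > look.py <<'E'
from h import *
import sys
np.set_printoptions(precision=4,suppress=True)
s=robot.read_state(); M=R.from_rotvec(s['orientation']).as_matrix(); P=np.array(s['tool_pos'])
p,d=grab('wrist'); cv2.imwrite(sys.argv[1],p); w=pts('wrist'); t=(w-P)@M*1000
m=((w[...,2]>.036)&(w[...,2]<.048)&(t[...,0]>30)&(p.max(-1)<90)).astype(np.uint8)
n,l,st,c=cv2.connectedComponentsWithStats(m)
for i in range(1,n):
    if st[i,4]<150: continue
    k=cv2.convexHull(np.argwhere(l==i)[:,::-1].astype(np.int32)); e=cv2.fitEllipse(k)
    g=ray('wrist',*e[0],.042); q=t[l==i]
    r=np.array([ray('wrist',*x[0],.042) for x in k]); cc,rr=cv2.minEnclosingCircle(r[:,:2].astype(np.float32))
    print('disc',st[i],e,'world',g,'tool',(M.T@(g-P)*1000).round(1),'circ',cc,rr, 'ctool',(M.T@(np.array([*cc,.042])-P)*1000).round(1),'z',np.median(w[l==i][:,2]))
m=(t[...,2]<178)&(t[...,0]>65)&(t[...,0]<105)
for sg in(-1,1):
    q=t[m&(sg*t[...,1]>0)]; print('jaw',len(q),np.percentile(q,[2,50,98],axis=0).round(1).tolist())
plan(P)
E
python3 look.py pics/w4.png
```

```text
disc [  84    0   76   27 1327] ((118.09432220458984, -15.131242752075195), (73.15879821777344, 91.48728942871094), 133.42840576171875) world [0.5947 0.0389 0.042 ] tool [ 157.7 -117.3  276.6] circ (0.5877759456634521, 0.03476015850901604) 0.021986359730362892 ctool [ 149.7 -116.4  276.6] z 0.04088718959176352
disc [ 296   78   63   67 2762] ((327.1633605957031, 111.14825439453125), (62.68770980834961, 66.35484313964844), 0.883018434047699) world [ 0.5824 -0.0997  0.042 ] tool [ 88.6   3.5 276.5] circ (0.5821032524108887, -0.09995480626821518) 0.01971297152340412 ctool [ 88.3   3.6 276.5] z 0.04117848792361928
jaw 2449 [[66.3, -34.9, 161.7], [83.4, -30.6, 163.8], [97.5, -25.7, 174.4]]
jaw 2456 [[66.3, 26.0, 161.7], [83.5, 30.9, 163.9], [97.6, 35.3, 174.6]]
t 10.8667 pos [ 0.5011 -0.134   0.3188] tooly deg -65.32 tilt fix [-0.001  0.001  0.   ] shift mm [-0.  -0.3  0.2] turn z 0 F [ 0.1  0.3 -0.8] op 0.0411 g 7.0
```

View pics/w4.png

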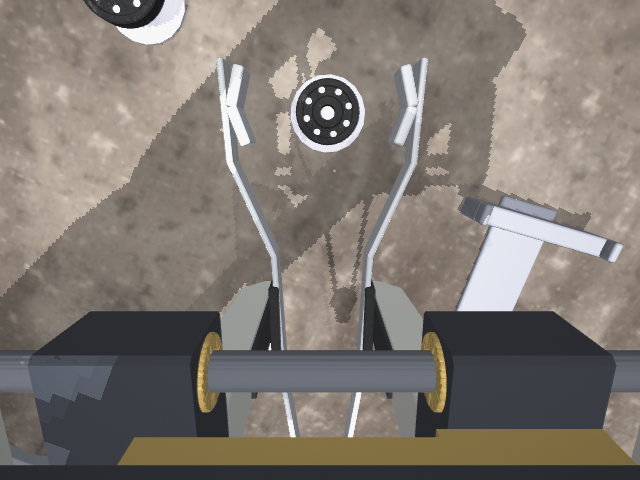

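The small disc is confirmed at (327,111), radius 19.7 mm, between the open jaws. I correct by (+4, +3.4) mm and descend.

Request:
apply_moves(series=[[[4,3.4,10],[0,0,0]],[[0,0,18],[0,0,0]],[[0,0,18],[0,0,0]],[[0,0,14],[0,0,0]],[[0,0,10],[0,0,0]],[[0,0,5],[0,0,0]],[[0,0,0],[0,0,0]],[[0,0,0],[0,0,0]]])

```text
t: 11.53
tool_pos: [0.5067, -0.136, 0.2448]
orientation: [-3.068, -0.674, 0.0]
force: [0.4, -0.7, -0.6]
opening: 0.0414
gripper_force: 7.0
```

```bash
python3 look.py pics/w5.png
```

```text
disc [ 275   64   89   94 5387] ((319.0712890625, 110.64408111572266), (88.0982437133789, 93.25135803222656), 177.82826232910156) world [ 0.5827 -0.0998  0.042 ] tool [ 84.2  -1.  202.8] circ (0.5822216868400574, -0.100044846534729) 0.019699985161423683 ctool [ 83.7  -0.9 202.8] z 0.04114550993085822
jaw 2451 [[66.3, -34.9, 161.7], [83.4, -30.6, 163.8], [97.5, -25.7, 174.5]]
jaw 2452 [[66.3, 26.1, 161.8], [83.5, 30.9, 163.9], [97.5, 35.3, 174.6]]
t 11.5833 pos [ 0.5069 -0.136   0.2455] tooly deg -65.22 tilt fix [ 0.001 -0.001  0.   ] shift mm [-0.2 -0.1  0.6] turn z 0 F [-0.2  0.9 -0.9] op 0.0413 g 7.0
```

Request:
apply_moves(series=[[[0,-1,10],[0,0,0]],[[0,0,12],[0,0,0]],[[0,0,10],[0,0,0]],[[0,0,5],[0,0,0]],[[0,0,2.5],[0,0,0]],[[0,0,0],[0,0,0]],[[0,0,0],[0,0,0]],[[0,0,0],[0,0,0]]])

```text
t: 12.25
tool_pos: [0.5063, -0.135, 0.2057]
orientation: [3.068, 0.674, 0.001]
force: [0.0, -0.1, -0.3]
opening: 0.041
gripper_force: 7.0
```

```bash
python3 look.py pics/w6.png
```

```text
disc [ 265   43  113  121 8687] ((320.9767761230469, 103.07593536376953), (112.67221069335938, 119.9664077758789), 179.5242156982422) world [ 0.5828 -0.0998  0.042 ] tool [ 84.2  -0.  163.7] circ (0.5822533965110779, -0.10016357153654099) 0.019735295325517654 ctool [ 83.5   0.1 163.7] z 0.04118494107721646
jaw 7802 [[66.6, -34.3, 162.1], [84.2, -12.2, 164.5], [100.8, -0.4, 176.0]]
jaw 7729 [[66.6, 0.6, 162.2], [84.2, 12.4, 164.6], [100.7, 34.7, 176.0]]
t 12.3 pos [ 0.5064 -0.1351  0.2058] tooly deg -65.2 tilt fix [ 0.001 -0.001  0.   ] shift mm [-0.  -0.   0.1] turn z 0 F [ 0.1 -0.2 -0.9] op 0.0415 g 7.0
```

View pics/w6.png

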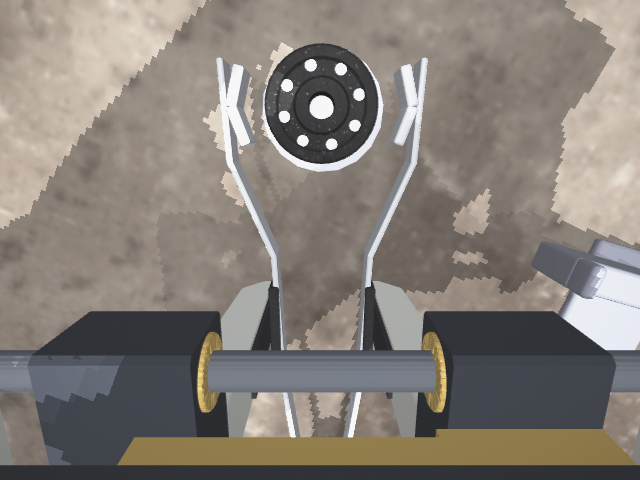

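The disc at (321,105) is centred between the V jaws at the same height. Closing at 30 N.

Request:
apply_moves(series=[[[0,0,0],[0,0,0]],[[0,0,0],[0,0,0]],[[0,0,0],[0,0,0]],[[0,0,0],[0,0,0]],[[0,0,0],[0,0,0]],[[0,0,0],[0,0,0]],[[0,0,0],[0,0,0]],[[0,0,0],[0,0,0]],[[0,0,0],[0,0,0]],[[0,0,0],[0,0,0]]], claw=0, newtons=30)

```text
t: 13.13
tool_pos: [0.5061, -0.1349, 0.2053]
orientation: [3.068, 0.675, 0.0]
force: [-0.0, 0.1, -0.8]
opening: 0.0309
gripper_force: 30.0
```

Request:
apply_moves(series=[[[0,0,-2],[0,0,0]],[[0,0,-5],[0,0,0]],[[0,0,-10],[0,0,0]],[[0,0,-14],[0,0,0]],[[0,0,-16],[0,0,0]],[[0,0,-16],[0,0,0]],[[0,0,-16],[0,0,0]],[[0,0,-14],[0,0,0]],[[0,0,-10],[0,0,0]],[[0,0,-5],[0,0,0]],[[0,0,-2],[0,0,0]],[[0,0,0],[0,0,0]]])

```text
t: 14.13
tool_pos: [0.5061, -0.1349, 0.3155]
orientation: [3.068, 0.674, 0.001]
force: [0.3, 0.5, -1.7]
opening: 0.0311
gripper_force: 30.0
```

Request:
apply_moves(series=[[[0,0,0],[0,0,0]],[[0,0,0],[0,0,0]],[[0,0,0],[0,0,0]],[[0,0,0],[0,0,0]],[[0,0,0],[0,0,0]],[[0,0,0],[0,0,0]]])

```text
t: 14.63
tool_pos: [0.506, -0.1349, 0.315]
orientation: [-3.068, -0.674, 0.001]
force: [0.9, 0.7, -0.6]
opening: 0.0311
gripper_force: 30.0
```

```bash
python3 look.py pics/w7.png
python3 - <<'E'
from h import *
w=pts('wrist'); p=load('wrist')[0]
m=(w[...,2]>.11)&(p.max(-1)<90); m[200:]=0; q=w[m]; c=q.mean(0); V=np.linalg.svd(q-c,full_matrices=False)[2][2]; print('disc top',len(q),c,'tilt',np.arccos(abs(V[2])))
E
```

```text
disc [  72    0   83   33 1746] ((110.31777954101562, -15.18258285522461), (81.54219818115234, 100.83201599121094), 143.37594604492188) world [0.5977 0.0398 0.042 ] tool [ 156.5 -120.1  273. ] circ (0.5908961296081543, 0.03616071492433548) 0.02363482117652893 ctool [ 148.9 -119.6  273. ] z 0.040869005820943216
jaw 7030 [[66.5, -25.4, 162.3], [84.4, -11.6, 164.7], [101.0, -0.4, 170.1]]
jaw 7089 [[66.5, 0.7, 162.5], [84.3, 12.0, 164.6], [101.0, 25.9, 170.5]]
t 14.6833 pos [ 0.5061 -0.1349  0.3151] tooly deg -65.2 tilt fix [-0.  0.  0.] shift mm [-0.  -0.   0.1] turn z 0 F [-0.1  0.5 -0.6] op 0.0309 g 30.0
disc top 9068 [ 0.58247645 -0.09992842  0.15012978] tilt 0.005466574869404443
```

View pics/w7.png

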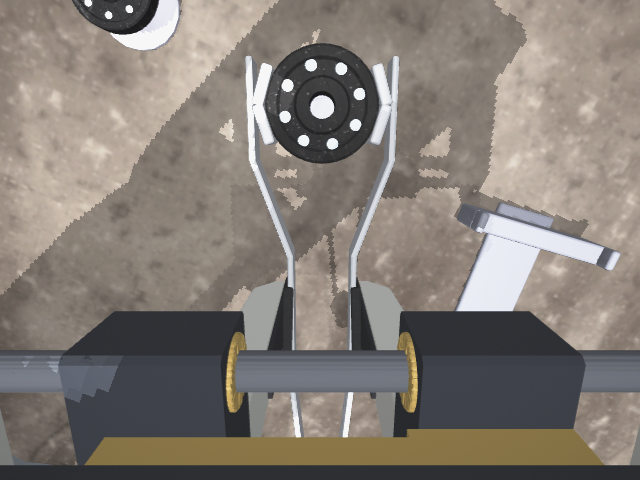

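The disc at (322,105) is gripped by both jaws and level. Its top is at 0.150 m, so its underside is at about 0.138 m. The large disc is still on its stand. Handing in.

```bash
python3 -c "
from plant import robot; print(robot.close_job())"
```

```text
the job is handed in; nothing more can be done
None
```

I pushed the white case's lid shut, took the tongs off their rest, and handed in with the small disc still held level in them, its underside about 14 cm above the worktop; the hand-in gave no verdict.

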